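# Tap the tapered key into the loose hub of a bench drive

## Robot

A 7-joint arm with a two-finger parallel gripper is mounted at the origin on the work surface; the furniture and walls round the work are solid. World frame = base frame: x ahead of the robot, y to its left, z up, the work surface at z = 0. Lengths are in m, angles in rad, forces in N, time in s.
With the tool pointing down it reaches from about 0.4 to 0.875 m from the base axis. Payload 19.3 kg.
Tool frame: the origin (TCP) lies between the finger pads; the fingertips stand 17 mm ahead of it and the grasp point (between the pads) lies 2 mm behind it; z points along the fingers, x is the direction in which the jaws open and shut, and the axes are right-handed (so a half turn about z gives the same grasp; the last joint's range is limited). The gripper opens to 85 mm and grips with 20 to 120 N. Pads are 22 mm wide; open, the fingers measure 114 mm over their backs; the gripper's body (76 mm by 85 mm) begins 54 mm behind the grasp point. The pads swing forward as they close: fully open they stand 13 mm farther back than shut.
Start: joints at [-1.297, 0.521, -0.036, 1.599, 0.021, 1.021, -0.113], TCP at [0.211, 0.588, 0.248] pointing down, gripper open.
Joint ranges: [-2.91, 2.91], [-0.3, 2.13], [-1.5, 1.42], [0.17, 2.43], [-1.26, 4.41], [0.16, 1.93], [-2.52, 2.52]. Speed limits (rad/s): [1.89, 1.89, 2.39, 2.39, 3.01, 3.01, 3.01].

## Interface

Orientations are given as [roll, pitch, yaw] about the fixed x, y, z axes, in that order (R = Rz(yaw) Ry(pitch) Rx(roll)).
In Python, from workcell import bot gives the robot as it stands. The module is installed in compiled form; this text tells all that it offers.
- The arm moves only by the tool arm_command, never from a script. Its argument "targets" is a list of rows, each a list of 6 numbers: the shift along the tool's x, y, z in mm, then the turn, a rotation vector about the tool's x, y, z in degrees. In form: [[x, y, z, wx, wy, wz], ...]. A call has 1 to 8 rows; each row shifts and turns the pose as measured when the row begins, along the tool's axes as they then stand; what a row does not reach is not made up. A row lasts 1/10 s, in which the tool goes at most 50 mm and 8.59 degrees, less where a joint would pass 70% of its speed; a pose out of reach is approached as far as the arm can. A call is refused whole if a number of a shift passes 50 or a number of a turn 8.59, either way. A call with a gripper value outside its range is refused whole. "grip" is the opening in per cent of the stroke, from 0 (shut) to 100 (fully open), set as the call begins (left out, the last holds). The fingers move at their own pace and stop on an object; "grip_force" is the grip in N (left out, the last holds). Time passes only in rows, so rows that do not move let the fingers close. It gives the time, the measured TCP pose, the force and the opening at its end, in the units of the state.
- bot.observe(): the state, without advancing time (a new reading comes with each control period).
- bot.grab_frame(name): name is "scene" or "top"; returns a dict with "color" (480x640x3 uint8, red, green, blue), "depth" (480x640 float32, m along the optical axis (not along the pixel's ray), 0 where there is no reading), "fov_y" (degrees; the focal length in pixels is half the picture's height over the tangent of half this angle, whatever the lens; pixels are square), "cx", "cy" (the principal point, pixels), "R" (3x3) and "t" (3): a world point X has camera coordinates R X + t. Camera axes: x right, y down, z forward; pixel columns grow to the right and rows downward; lengths in m; the calibration is good to about 2 mm. A picture is of the moment at which its call begins.
- bot.job_done(): hands the job in, once; it reports no verdict.
The state is a dict: "clock": time; "qpos": joint angles; "qd": joint speeds; "joint_efforts": joint torques, N m; "position": TCP position; "tool_rot": TCP orientation; "force": force on the tool from outside, world axes, zero at the start; "moment": the same for the moment, N m; "grip_width": finger opening in m.
Only numpy, scipy, OpenCV 4.12 (cv2) and the standard library are available. Lean on these libraries where they do the work, as an engineer would, in place of code of your own. Each camera call takes 0.05 s, during which the arm holds its last target. There are 200 camera calls.

## Task

The clamp hub of the small bench drive is loose on its square spindle. Take the tapered key from the rack (not the straight one beside it), stand it thin end down in the gap between hub and spindle and let go of it, still standing proud; then tap or press down on its head with the closed gripper until it goes no further and the hub is tight. Leave the straight key in the rack.

Things in the scene. Friction and masses are not known exactly. Their poses are not given: they have to be found in the camera images.
- key (a point): Tapered steel T-key, 90 g, point at the centre of its head. Head 24 (x) x 40 (y) x 26 (z) mm; below it a shank 70 long, 20 wide (x), its thickness (y) tapering on both sides from 20 under the head to 6 at the foot. Hangs upright by the head's y ends on the posts (82 high, 22 deep in x) of a grey two-place rack; fingers closing along x pass outside the posts. Half turn about z: same.
- plain_key (a point): Straight steel key in the rack's other place, 72 mm away: same head, point and axes, but its shank is 13 mm thick all the way down. Wrong for this hub; stays in the rack.
- slot (a point): Gap in the grey hub (65 x 96 mm) on the small white-based drive. Point: middle of the throat, 8 mm below the hub's top. y: gap's thickness (lay the key's y along it, either way), steel spindle at +y, hub wall at -y. Throat 12 (y) x 32 (x) mm, flared above, narrowing below like the key. Key set in loosely: head centre about 50 mm above the point, stands alone; tight: 33 mm above, 2 mm to -y.
- hub (a joint): How far the key has pushed the hub along the slot's -y, in m: 0 to 0.0008 at the start (loose), 0.004 at its stop (tight). It stays where it is left. Driving the key takes a downward push of about 5 to 10 N; when tight it stops dead, so 15 to 20 N drives it fully.
There are look-alikes about, which are no part of the job. What is shaped like the part that bears key but red is not meant.

How it is judged:
By the outcome, as a careful person would: the job done as asked, in the order asked, and still so for the second after the job is handed in, with the robot touching nothing.
It also fails if it takes over 42 s, if anything falls off the work surface, if the arm or the gripper's body presses on something with over 40 N, if the wrist force passes 120 N, or if a joint passes its speed limit or range.

## Working session

There is one attempt and no reset: what is moved stays moved. The work goes in short steps, Python scripts to look and compute and a tool call to move; the robot and the scene stay as the last step left them, time stands still between calls to the robot, and variables do not carry over. Pictures are saved under pics/ and viewed, about 8 in all and at most 12, crops included, and the job is handed in when it is done.

Besides the shell and the picture viewer there is one more tool, called after "Request:" as name(argument=value, ...), one argument or row to a line, values as JSON. arm_command: Moves the arm, as the interface text tells. Its arguments: {"type":"object","properties":{"targets":{"type":"array"},"grip":{"type":"number"},"grip_force":{"type":"number"}},"required":["targets"]}

```bash
mkdir -p pics; cat > h.py <<'E'
import numpy as np,cv2
from workcell import bot
def grab(n):
    f=bot.grab_frame(n); f['f']=240/np.tan(np.radians(f['fov_y'])/2); return f
def cloud(f):
    v,u=np.mgrid[0:480,0:640]; d=f['depth']
    C=np.dstack([(u-f['cx'])/f['f']*d,(v-f['cy'])/f['f']*d,d])
    P=(C-f['t'])@f['R']; P[d==0]=np.nan; return P
def save(f,p,box=None,s=1):
    c=f['color'][:,:,::-1]
    if box: c=c[box[1]:box[3],box[0]:box[2]]
    cv2.imwrite(p,cv2.resize(c,None,fx=s,fy=s,interpolation=cv2.INTER_CUBIC))
E
python3 - <<'E'
from h import *
for n in('scene','top'):
    f=grab(n); save(f,f'pics/{n}0.png'); np.savez(f'{n}0.npz',**f); print(n,f['fov_y'],f['cx'],f['cy'],(-f['R'].T@f['t']).round(3),f['R'].round(2).tolist(),(f['depth']==0).mean())
print(bot.observe())
E
```

```text
scene 52.55697072859389 310.64422348858767 239.9946591721707 [ 0.083 -0.446  0.616] [[0.81, -0.59, 0.02], [-0.35, -0.5, -0.79], [0.48, 0.63, -0.61]] 0.003899739583333333
top 51.825183791019086 309.68690925258267 240.15203730231985 [0.275 0.089 0.992] [[0.08, -1.0, -0.0], [-0.97, -0.08, -0.22], [0.22, 0.02, -0.98]] 0.004147135416666667
{'clock': 0.1, 'qpos': array([-1.29723293,  0.52193567, -0.03630339,  1.5998872 ,  0.02119856,
        1.02109134, -0.1128266 ]), 'qd': array([-0.00124454, -0.00164539,  0.00084174, -0.00116343,  0.00042401,
        0.00090734, -0.00054767]), 'joint_efforts': array([ 4.04512612e-03, -9.28486419e+01,  1.98405616e+00, -3.70536947e+01,
        1.80817873e-02,  5.37348838e-03,  5.70635507e-06]), 'position': array([0.2106021 , 0.58818448, 0.24781807]), 'tool_rot': array([3.14151863e+00, 9.33800059e-04, 1.22697256e+00]), 'force': array([-0.30453801,  0.57115914,  0.33963484]), 'moment': array([-0.00121731, -0.01116838,  0.00475645]), 'grip_width': 0.08540422908794577}
```

View pics/scene0.png

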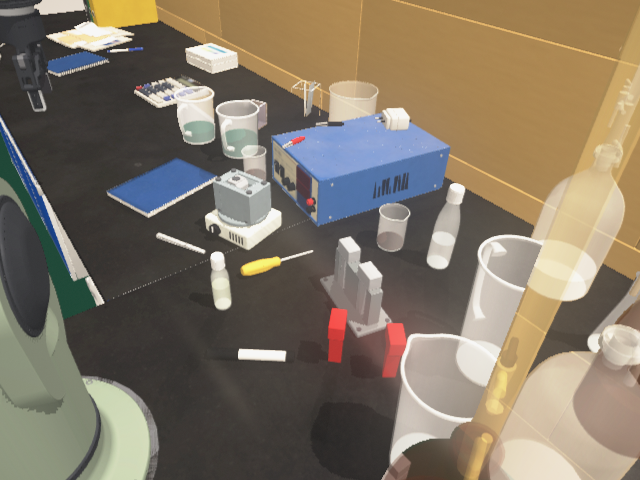

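View pics/top0.png

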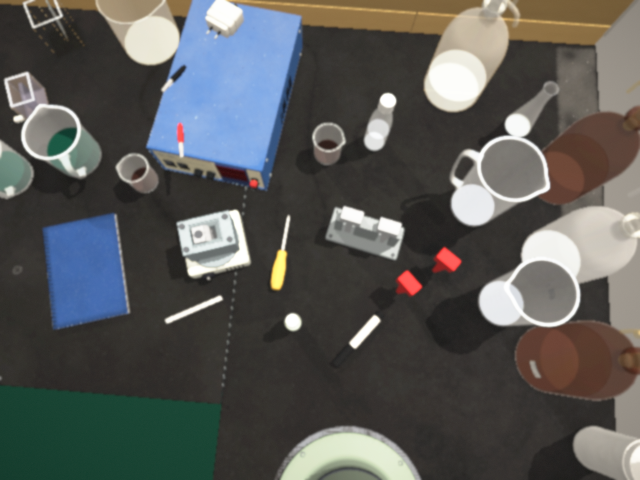

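The scene picture shows the grey rack with two keys at about (347,265) and (370,290), red look-alikes at (338,335) and (395,350), and the hub on its white base at (243,205). In the top picture the keys are at (350,215) and (388,228), the hub is at (210,238), and the red parts are at (409,283) and (447,260).

```bash
python3 - <<'E'
from h import *
S=dict(np.load('scene0.npz'));T=dict(np.load('top0.npz'))
a=cv2.resize(S['color'][225:340,310:400],None,fx=4.3,fy=4.3,interpolation=2)
b=cv2.resize(T['color'][195:285,165:255],None,fx=4.3,fy=4.3,interpolation=2)
c=cv2.resize(T['color'][195:265,320:410],None,fx=4.3,fy=4.3,interpolation=2)
out=np.zeros((600,800,3),np.uint8)
out[:a.shape[0],:a.shape[1]]=a
out[:301,400:787]=c; out[301:600,400:787]=cv2.resize(b,(387,299))
cv2.imwrite('pics/crop1.png',out[:,:,::-1])
P=cloud(T)
for nm,(x0,y0,x1,y1) in dict(rack=(325,195,410,265),hub=(165,195,255,285)).items():
    Q=P[y0:y1,x0:x1]; z=Q[...,2]
    h,e=np.histogram(z[np.isfinite(z)],np.arange(-.01,.22,.005)); print(nm,[(round(float(a),3),int(n)) for a,n in zip(e,h) if n>15])
    ztop=np.nanmax(z)
    for lo,hi in ((.095,.2),) if nm=='rack' else ((.1,.3),(.08,.1),(.03,.06)):
        m=((z>lo)&(z<hi)).astype(np.uint8); n,l,st,ce=cv2.connectedComponentsWithStats(m)
        for i in range(1,n):
            if st[i,4]>20:
                q=Q[l==i]; r=cv2.minAreaRect((q[:,:2]*1000).astype(np.float32)); print(lo,st[i].tolist(),q.mean(0).round(4),np.median(q[:,2]).round(4),r)
E
```

```text
rack [(-0.01, 64), (-0.005, 2439), (0.0, 887), (0.005, 824), (0.01, 304), (0.015, 35), (0.02, 33), (0.025, 30), (0.03, 30), (0.035, 41), (0.04, 32), (0.045, 41), (0.05, 34), (0.055, 37), (0.06, 36), (0.065, 42), (0.07, 42), (0.075, 112), (0.08, 199), (0.085, 32), (0.09, 28), (0.095, 31), (0.1, 107), (0.105, 455)]
0.095 [15, 12, 24, 19, 297] [0.5283 0.0361 0.106 ] 0.1067 ((529.3944702148438, 35.927650451660156), (40.01844787597656, 24.30437660217285), 77.6591796875)
0.095 [52, 23, 24, 19, 303] [ 0.5125 -0.0339  0.106 ] 0.1064 ((513.6986694335938, -34.42927169799805), (40.43772888183594, 24.900339126586914), 76.87743377685547)
hub [(-0.01, 43), (-0.005, 2881), (0.0, 1460), (0.01, 19), (0.015, 39), (0.02, 37), (0.025, 47), (0.03, 66), (0.035, 179), (0.04, 552), (0.045, 83), (0.05, 227), (0.055, 137), (0.06, 47), (0.065, 45), (0.07, 46), (0.075, 52), (0.08, 44), (0.085, 48), (0.09, 59), (0.095, 51), (0.1, 65), (0.105, 63), (0.11, 158), (0.115, 1024), (0.12, 563), (0.125, 18)]
0.1 [12, 16, 60, 47, 1891] [0.4684 0.298  0.1179] 0.1189 ((470.5013122558594, 299.0160217285156), (65.30488586425781, 97.74408721923828), 18.660573959350586)
0.08 [22, 25, 51, 40, 156] [0.4477 0.282  0.0903] 0.0907 ((451.2716979980469, 278.92938232421875), (47.45805358886719, 109.80046081542969), 49.33012390136719)
0.08 [45, 31, 5, 14, 41] [0.4803 0.2936 0.0902] 0.0907 ((477.31463623046875, 293.876708984375), (26.20282745361328, 7.278275966644287), 3.2141807079315186)
0.03 [21, 16, 63, 69, 1243] [0.4428 0.2802 0.0451] 0.0433 ((462.680908203125, 297.0059509277344), (109.12897491455078, 132.61856079101562), 27.619457244873047)
```

View pics/crop1.png

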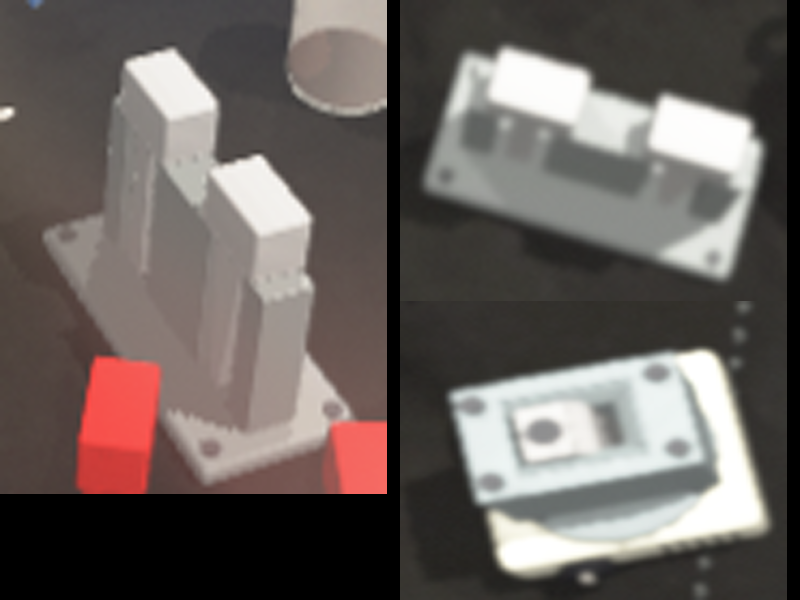

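```bash
python3 - <<'E'
from h import *
S=dict(np.load('scene0.npz'));T=dict(np.load('top0.npz'))
a=cv2.resize(S['color'][230:332,325:385],None,fx=5.8,fy=5.8,interpolation=2)
a=np.clip((a.astype(float)-60)*1.6,0,255).astype(np.uint8)
out=np.zeros((600,800,3),np.uint8); out[:a.shape[0],:a.shape[1]]=a[:600]
b=cv2.resize(T['color'][205:262,180:245],None,fx=6.5,fy=6.5,interpolation=2); out[:b.shape[0],360:360+b.shape[1]]=b[:600]
cv2.imwrite('pics/crop2.png',out[:,:,::-1])
P=cloud(T);Q=P[195:285,165:255].reshape(-1,3);
t=Q[(Q[:,2]>.113)]
r=cv2.minAreaRect((t[:,:2]*1000).astype(np.float32));print(r,np.median(t[:,2]))
for nm,PP in (('top',P[195:285,165:255].reshape(-1,3)),('scene',cloud(S)[160:250,200:285].reshape(-1,3))):
    tt=PP[PP[:,2]>.113]; r=cv2.minAreaRect((tt[:,:2]*1000).astype(np.float32)); print(nm,r)
    c=np.array([.4705,.299]); yaw=np.radians(r[2]); yaw=yaw if yaw<.8 else yaw-np.pi/2
    ax=np.array([np.cos(yaw),np.sin(yaw)]); ay=np.array([-ax[1],ax[0]])
    d=PP[:,:2]-c; X=d@ax*1000;Y=d@ay*1000
    for x0 in (-8,0,8):
        s=(abs(X-x0)<3.5)&(abs(Y)<56)&(PP[:,2]>.02); o=np.argsort(-Y[s]); print(x0,[(int(round(y)),int(round(z*1000))) for y,z in zip(Y[s][o],PP[s,2][o])][::2])
    for y0 in (-20,-15,-10,0,10):
        s=(abs(Y-y0)<2)&(abs(X)<35)&(PP[:,2]>.02); o=np.argsort(X[s]); print('y',y0,[(int(round(y)),int(round(z*1000))) for y,z in zip(X[s][o],PP[s,2][o])][::2])
E
```

```text
((470.4813232421875, 299.0751953125), (65.30488586425781, 97.61909484863281), 18.660573959350586) 0.11918171896577608
top ((470.4813232421875, 299.0751953125), (65.30488586425781, 97.61909484863281), 18.660573959350586)
-8 [(49, 117), (48, 117), (46, 121), (45, 118), (45, 118), (44, 118), (43, 120), (42, 119), (41, 120), (40, 120), (39, 122), (37, 120), (37, 119), (36, 118), (35, 121), (34, 119), (33, 119), (32, 119), (31, 119), (29, 121), (29, 116), (29, 108), (28, 118), (28, 114), (24, 122), (23, 120), (22, 121), (21, 119), (21, 119), (19, 121), (18, 120), (17, 124), (17, 120), (16, 123), (15, 121), (14, 122), (13, 123), (12, 121), (12, 121), (11, 120), (9, 120), (8, 124), (8, 122), (7, 121), (6, 123), (5, 119), (4, 120), (4, 122), (3, 118), (2, 120), (1, 117), (0, 116), (-1, 115), (-2, 116), (-3, 115), (-3, 113), (-4, 112), (-5, 112), (-5, 112), (-6, 108), (-6, 104), (-7, 90), (-18, 111), (-19, 112), (-20, 112), (-21, 114), (-22, 117), (-23, 115), (-24, 118), (-25, 120), (-27, 121), (-27, 120), (-29, 120), (-30, 120), (-30, 115), (-32, 119), (-33, 119), (-35, 121), (-35, 119), (-3
[... 9800 characters left out ...]
, 122), (-19, 122), (-14, 119), (-13, 121), (-12, 122), (-9, 121), (-9, 123), (-6, 119), (-4, 123), (-3, 120), (-2, 120), (0, 117), (3, 116), (4, 120), (5, 121), (8, 118), (9, 121), (12, 122), (13, 118), (13, 120), (15, 119), (19, 117), (22, 122), (25, 121), (29, 121)]
y 10 [(-35, 57), (-34, 55), (-33, 64), (-33, 63), (-33, 117), (-32, 114), (-32, 56), (-32, 103), (-32, 71), (-32, 73), (-32, 80), (-31, 99), (-31, 104), (-31, 94), (-31, 60), (-31, 79), (-31, 121), (-31, 66), (-31, 75), (-30, 58), (-30, 89), (-30, 84), (-30, 70), (-28, 122), (-27, 122), (-22, 121), (-15, 120), (-12, 123), (-9, 122), (-5, 124), (-5, 126), (0, 124), (6, 124), (7, 126), (11, 123), (20, 120), (23, 121), (24, 122)]
```

View pics/crop2.png

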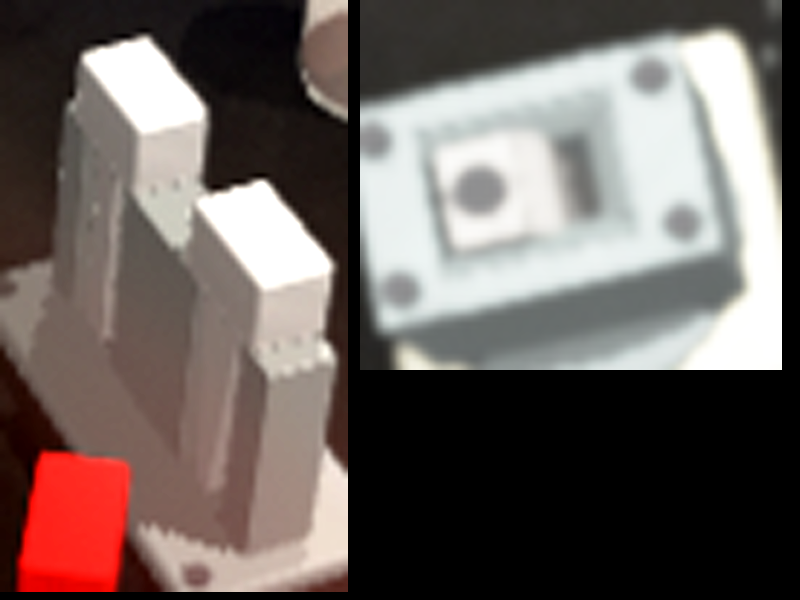

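```bash
python3 - <<'E'
from h import *
S=dict(np.load('scene0.npz'))
k=8; x0,y0=330,235
img=cv2.resize(S['color'][235:310,330:380],None,fx=k,fy=k,interpolation=2)
img=np.clip((img.astype(float)-60)*1.6,0,255).astype(np.uint8); raw=img.copy()
yaw=np.radians(-12.7); ax=np.array([np.cos(yaw),np.sin(yaw),0]); ay=np.array([-ax[1],ax[0],0])
def pr(X):
    c=S['R']@X+S['t']; return (int((S['f']*c[0]/c[2]+S['cx']-x0+.5)*k),int((S['f']*c[1]/c[2]+S['cy']-y0+.5)*k))
for c in ([.529,.036],[.513,-.0343]):
    C=np.array(c+[.095])
    for col,ty,tb in (((255,0,0),10,3),((0,255,0),6.5,6.5)):
        for s in(1,-1):
            cv2.line(img,pr(C-.010*ax+s*ty/1000*ay-[0,0,.013]),pr(C-.010*ax+s*tb/1000*ay-[0,0,.083]),col,1)
    hp=np.array([pr(C+a*.012*ax+b*.02*ay+[0,0,.013]) for a,b in((1,1),(1,-1),(-1,-1),(-1,1))]); cv2.polylines(img,[hp],True,(0,0,255),1)
cv2.imwrite('pics/crop3.png',np.hstack([raw,img])[:,:,::-1])
E
```

```text
(no output)
```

View pics/crop3.png

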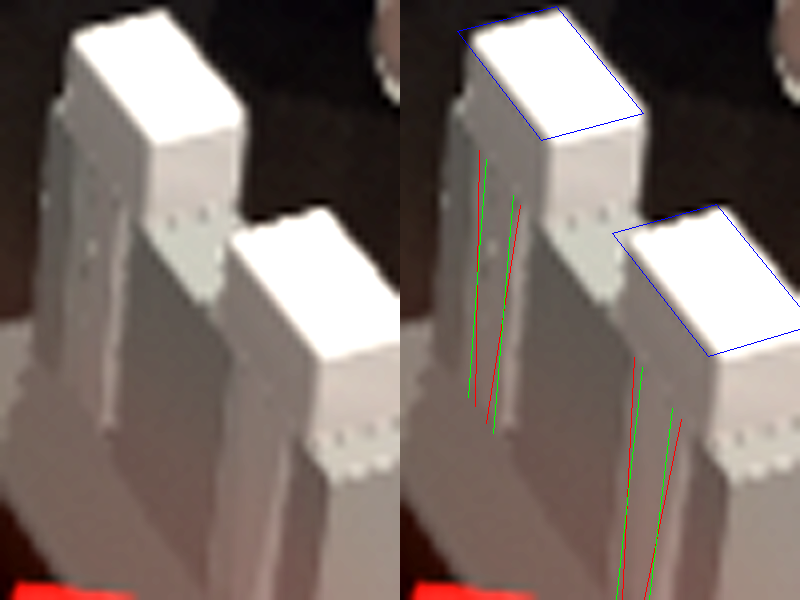

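The overlay is offset about 1.5 px and the tapers are close to each other. I'll rectify both front faces to compare the shanks.

```bash
python3 - <<'E'
from h import *
S=dict(np.load('scene0.npz')); P=cloud(S)
Q=P[225:345,310:400]; m=(Q[...,2]>.100).astype(np.uint8)
n,l,st,ce=cv2.connectedComponentsWithStats(m); heads=[]
for i in range(1,n):
    if st[i,4]>40:
        q=Q[l==i]; q=q[q[:,2]>np.median(q[:,2])-.004]; r=cv2.minAreaRect((q[:,:2]*1000).astype(np.float32)); print(r,np.median(q[:,2]),len(q)); 
yaw=np.radians(-12.7); ax=np.array([np.cos(yaw),np.sin(yaw),0]); ay=np.array([-ax[1],ax[0],0])
outs=[]
ys=np.arange(28,-28,-.125)/1000; zs=np.arange(.112,.0,-.00025)
for c in ([.5285,.0340],[.5128,-.0363]):
    C=np.array(c+[0]); X=C-.0105*ax+ys[None,:,None]*ay+zs[:,None,None]*np.array([0,0,1])
    c_=X@S['R'].T+S['t']; u=(S['f']*c_[...,0]/c_[...,2]+S['cx']).astype(np.float32); v=(S['f']*c_[...,1]/c_[...,2]+S['cy']).astype(np.float32)
    w=cv2.remap(S['color'],u,v,cv2.INTER_LINEAR); w=np.clip((w.astype(float)-60)*1.8,0,255).astype(np.uint8)
    D=cv2.remap((((P-C)@ax)*1000).astype(np.float32),u,v,cv2.INTER_NEAREST)
    for z in (75,65,55,45,35,25,18): 
        i=np.argmin(abs(zs-z/1000)); print(z,D[i,::16].round(0).astype(int).tolist())
    w=w.copy(); w[:,[224]]=(0,0,255); w[:,[144,304]]=(0,255,0); outs.append(cv2.resize(w,(395,590)))
cv2.imwrite('pics/crop4.png',np.hstack(outs)[:,:,::-1])
E
```

```text
((529.3779907226562, 34.425514221191406), (40.87554931640625, 24.90464973449707), 77.20867919921875) 0.10876154974378291 241
((513.4457397460938, -35.77853012084961), (40.613868713378906, 24.536169052124023), 78.50328063964844) 0.10883512043745215 280
75 [34, 32, -9, -10, -9, -9, -10, -10, -10, -9, -7, -7, -5, -8, -9, -9, -9, -9, -9, -7, -7, -9, -10, -10, -10, -10, -9, -10]
65 [-9, -9, -10, -9, -11, -10, -10, -10, -9, -8, -7, -7, -9, -9, -9, -8, -9, -9, -9, -9, -6, -7, -10, -10, -9, -9, -10, -9]
55 [20, -10, -10, -10, -10, -9, -9, -9, -10, -8, -8, -6, -6, -8, -8, -10, -9, -8, -9, -8, -8, -10, -10, -10, -10, -10, -9, -10]
45 [14, -10, -10, -9, -9, -9, -10, -10, -9, -10, -7, -7, -6, -9, -9, -9, -10, -9, -8, -9, -7, -7, -10, -10, -9, -9, -9, -9]
35 [-9, -9, -10, -10, -9, -10, -11, -10, -9, -9, -6, -5, -8, -8, -8, -8, -9, -8, -8, -8, -5, -9, -10, -11, -10, -9, -10, -11]
25 [-9, -9, -9, -9, -11, -11, -11, -9, -10, -8, -8, -6, -5, -8, -9, -9, -9, -9, -8, -5, -7, -10, -9, -10, -10, -9, -9, -10]
18 [-7, -10, -11, -10, -10, -10, -10, -9, -9, -8, -8, -8, -8, -9, -7, -9, -9, -9, -5, -5, -7, -11
[... 213 characters left out ...]
-8, -8, -8, -9, -8, -9, -9, -7, -6, -9, -9, -9, -10, -10, -9]
55 [-10, -10, -9, -10, -10, -10, -9, -10, -10, -8, -8, -5, -8, -9, -10, -9, -9, -10, -9, -6, -7, -10, -10, -9, -10, -9, -10, -10]
45 [-10, -11, -10, -10, -10, -10, -10, -10, -9, -9, -6, -9, -9, -9, -9, -7, -9, -8, -7, -7, -5, -10, -10, -10, -10, -9, -10, -10]
35 [-9, -9, -10, -11, -10, -10, -10, -11, -10, -8, -8, -6, -9, -9, -9, -7, -9, -8, -8, -5, -6, -10, -9, -10, -10, -9, -9, -9]
25 [-9, -10, -10, -11, -9, -10, -10, -10, -8, -9, -7, -5, -5, -8, -9, -8, -9, -8, -7, -5, -3, -10, -10, -9, -9, -10, -9, -10]
18 [-10, -10, -10, -9, -10, -10, -10, -10, -8, -9, -6, -7, -7, -8, -8, -8, -9, -6, -8, -8, -8, -9, -10, -10, -9, -9, -10, -10]
```

View pics/crop4.png

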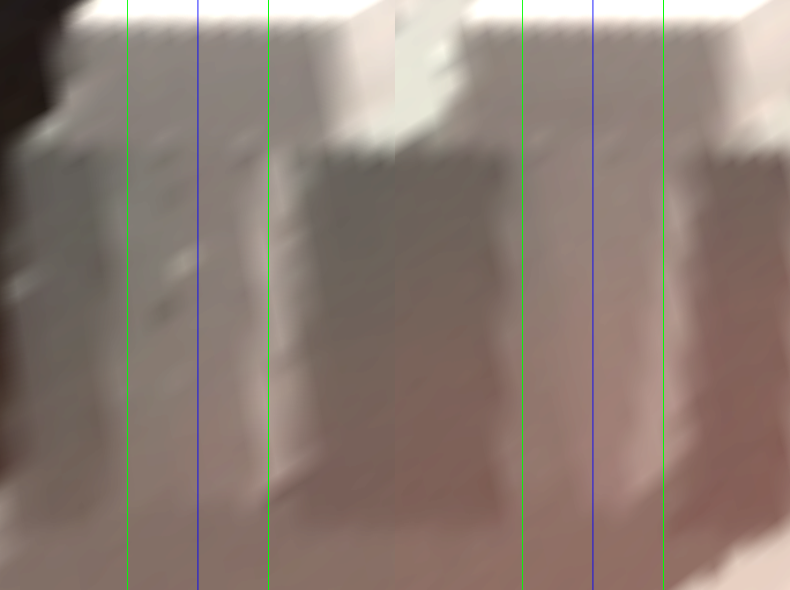

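Left (far) key: the bright side edge at x≈270 runs vertical, so it is straight. Right (near) key: the side edge slopes from (690,180) to (620,490), so it is tapered.

Candidates in the scene picture:
- Near key (370,270): tapered, this is the one I want.
- Far key (347,245): straight, stays in the rack.
- Red blocks (338,335) and (395,350): look-alikes.

Estimates:
- Key head: (.5135, -.035, .095), yaw -12.7°.
- Slot: (.4743, .287, .112), yaw 18.7°.

```bash
cat > plan.py <<'E'
# usage: plan.py x y z yaw n -> rows for the way from the present pose
import sys
from h import *
from scipy.spatial.transform import Rotation as Ro, Slerp
x,y,z,yaw,n=map(float,sys.argv[1:6]); n=int(n)
o=bot.observe(); R0=Ro.from_euler('xyz',o['tool_rot']); R1=Ro.from_euler('xyz',[np.pi,0,np.radians(yaw)])
sl=Slerp([0,1],Ro.concatenate([R0,R1])); p0=o['position']; p1=np.array([x,y,z])
print(o['clock'],p0.round(4),o['tool_rot'].round(4),o['force'].round(1),o['grip_width'].round(4),o['qpos'].round(2))
for i in range(n):
    a,b=sl(i/n),sl((i+1)/n); print((a.inv().apply((p1-p0)/n)*1000).round(1).tolist()+(a.inv()*b).as_rotvec(degrees=True).round(2).tolist())
E
python3 plan.py .5135 -.035 .20 -12.7 16
```

```text
Traceback (most recent call last):
  File "plan.py", line 8, in <module>
    print(o['clock'],p0.round(4),o['tool_rot'].round(4),o['force'].round(1),o['grip_width'].round(4),o['qpos'].round(2))
                                                                            ^^^^^^^^^^^^^^^^^^^^^
AttributeError: 'float' object has no attribute 'round'
```

```bash
sed -i "s/o\['grip_width'\].round(4)/round(o['grip_width'],4)/" plan.py
python3 plan.py .5135 -.035 .20 -12.7 16
```

```text
0.1 [0.2106 0.5882 0.2478] [3.1415e+00 9.0000e-04 1.2270e+00] [-0.3  0.6  0.3] 0.0854 [-1.3   0.52 -0.04  1.6   0.02  1.02 -0.11]
[-30.3, 31.0, 3.0, 0.0, 0.0, 5.19]
[-27.4, 33.6, 3.0, 0.0, 0.0, 5.19]
[-24.2, 35.9, 3.0, 0.0, 0.0, 5.19]
[-20.9, 37.9, 3.0, 0.0, 0.0, 5.19]
[-17.4, 39.7, 3.0, 0.0, 0.0, 5.19]
[-13.7, 41.1, 3.0, 0.0, 0.0, 5.19]
[-9.9, 42.2, 3.0, 0.0, 0.0, 5.19]
[-6.1, 42.9, 3.0, 0.0, 0.0, 5.19]
[-2.2, 43.3, 3.0, 0.0, 0.0, 5.19]
[1.7, 43.3, 3.0, 0.0, 0.0, 5.19]
[5.7, 42.9, 3.0, 0.0, 0.0, 5.19]
[9.5, 42.2, 3.0, 0.0, 0.0, 5.19]
[13.3, 41.2, 3.0, 0.0, 0.0, 5.19]
[17.0, 39.8, 3.0, 0.0, 0.0, 5.19]
[20.5, 38.1, 3.0, 0.0, 0.0, 5.19]
[23.9, 36.1, 3.0, 0.0, 0.0, 5.19]
```

Request:
arm_command(
  targets=[
    [-30,31,3,0,0,5.2],
    [-27.5,33.5,3,0,0,5.2],
    [-24,36,3,0,0,5.2],
    [-21,38,3,0,0,5.2],
    [-17.5,39.5,3,0,0,5.2],
    [-13.5,41,3,0,0,5.2],
    [-10,42,3,0,0,5.2],
    [-6,43,3,0,0,5.2],
  ],
  grip=100,
)

```text
clock: 0.9
position: [0.3597, 0.2678, 0.2207]
tool_rot: [-3.141, 0.003, 0.482]
force: [1.4, 0.9, 0.9]
grip_width: 0.0851
```

```bash
python3 plan.py .5135 -.035 .20 -12.7 8
```

```text
0.9 [0.3597 0.2678 0.2207] [-3.141   0.0033  0.4822] [1.4 0.9 0.9] 0.0851 [-0.94  0.29  0.2   2.08 -0.08  0.78 -0.2 ]
[-0.5, 42.4, 2.6, 0.0, 0.02, 5.04]
[3.2, 42.3, 2.6, 0.0, 0.02, 5.04]
[6.9, 41.9, 2.6, 0.0, 0.02, 5.04]
[10.6, 41.1, 2.6, 0.0, 0.02, 5.04]
[14.1, 40.0, 2.6, 0.0, 0.02, 5.04]
[17.6, 38.6, 2.6, 0.0, 0.02, 5.04]
[20.9, 36.9, 2.6, 0.0, 0.02, 5.04]
[24.1, 34.9, 2.6, 0.0, 0.02, 5.04]
```

Request:
arm_command(
  targets=[
    [-0.5,42.5,2.5,0,0,5],
    [3,42.5,2.5,0,0,5],
    [7,42,2.5,0,0,5],
    [10.5,41,2.5,0,0,5],
    [14,40,2.5,0,0,5],
    [17.5,38.5,2.5,0,0,5],
    [21,37,2.5,0,0,5],
    [24,35,2.5,0,0,5],
  ],
)

```text
clock: 1.7
position: [0.5131, -0.0505, 0.1997]
tool_rot: [3.141, 0.003, -0.244]
force: [0.0, 0.4, -0.0]
grip_width: 0.0855
```

```bash
python3 plan.py .5135 -.035 .16 -12.7 2
```

```text
1.7 [ 0.5131 -0.0505  0.1997] [ 3.1406e+00  2.9000e-03 -2.4420e-01] [ 0.   0.4 -0. ] 0.0855 [-0.36  0.45  0.45  1.95 -0.27  0.8   0.  ]
[-1.6, -7.6, 19.9, 0.03, 0.08, -0.64]
[-1.6, -7.6, 19.9, 0.03, 0.08, -0.64]
```

Request:
arm_command(
  targets=[
    [-1.5,-7.5,20,0,0,-0.6],
    [-1.5,-7.5,10,0,0,-0.6],
    [0,0,5,0,0,0],
    [0,0,0,0,0,0],
    [0,0,0,0,0,0],
  ],
)

```text
clock: 2.2
position: [0.5147, -0.0395, 0.1633]
tool_rot: [3.138, 0.003, -0.231]
force: [0.3, -0.3, -0.9]
grip_width: 0.0855
```

```bash
python3 plan.py .5135 -.035 .093 -12.7 4; python3 - <<'E'
from h import *
f=grab('scene');g=grab('top')
a=cv2.resize(f['color'][180:340,280:440],(400,400));b=cv2.resize(g['color'][150:310,290:450],(400,400))
cv2.imwrite('pics/above.png',np.hstack([a,b])[:,:,::-1])
E
```

```text
2.2 [ 0.5147 -0.0395  0.1633] [ 3.1384e+00  2.5000e-03 -2.3070e-01] [ 0.3 -0.3 -0.9] 0.0855 [-0.35  0.51  0.42  1.98 -0.3   0.72  0.02]
[-0.5, -1.1, 17.6, 0.05, 0.04, -0.13]
[-0.5, -1.1, 17.6, 0.05, 0.04, -0.13]
[-0.5, -1.1, 17.6, 0.05, 0.04, -0.13]
[-0.5, -1.0, 17.6, 0.05, 0.04, -0.13]
```

View pics/above.png

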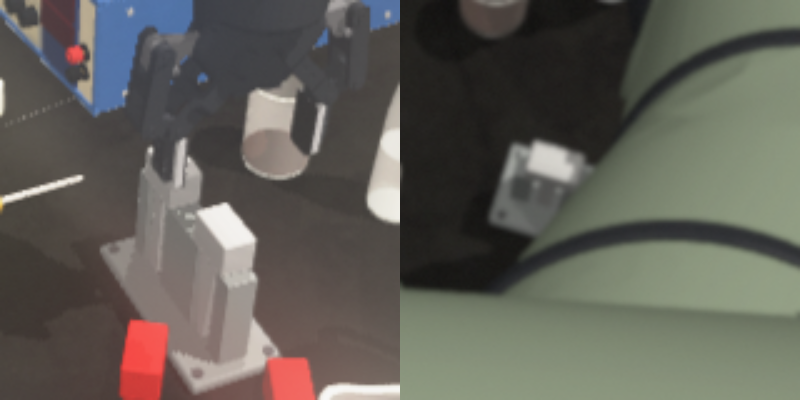

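The gripper straddles the near (tapered) key's place, with its fingers open across the key's x. Descending.

Request:
arm_command(
  targets=[
    [-0.5,-1,17.5,0,0,0],
    [-0.5,-1,17.5,0,0,0],
    [0,-1,17.5,0,0,0],
    [0,-1,12,0,0,0],
    [0,0,0,0,0,0],
    [0,0,0,0,0,0],
  ],
)

```text
clock: 2.9
position: [0.5166, -0.0344, 0.1003]
tool_rot: [3.141, -0.003, -0.229]
force: [0.4, -0.4, -0.1]
grip_width: 0.0851
```

```bash
python3 plan.py .5135 -.035 .093 -12.7 1
```

```text
2.9 [ 0.5166 -0.0344  0.1003] [ 3.141  -0.0035 -0.2288] [ 0.4 -0.4 -0.1] 0.0851 [-0.31  0.61  0.35  2.01 -0.37  0.58  0.07]
[-2.9, 1.3, 7.3, 0.04, -0.2, -0.41]
```

Request:
arm_command(
  targets=[
    [-3,1,7,0,0,-0.4],
    [0,0,0,0,0,0],
    [0,0,0,0,0,0],
  ],
)

```text
clock: 3.2
position: [0.5139, -0.0347, 0.0943]
tool_rot: [-3.142, -0.005, -0.221]
force: [-0.2, -0.1, -0.6]
grip_width: 0.0856
```

```bash
python3 plan.py .5135 -.035 .093 -12.7 1
```

```text
3.2 [ 0.5139 -0.0347  0.0943] [-3.1416 -0.0055 -0.221 ] [-0.2 -0.1 -0.6] 0.0856 [-0.3   0.61  0.34  2.02 -0.37  0.56  0.08]
[-0.3, 0.4, 1.3, -0.0, -0.31, 0.04]
```

Request:
arm_command(
  targets=[
    [0,0.5,1,0,-0.3,0],
    [0,0,0,0,0,0],
    [0,0,0,0,0,0],
    [0,0,0,0,0,0],
    [0,0,0,0,0,0],
    [0,0,0,0,0,0],
    [0,0,0,0,0,0],
    [0,0,0,0,0,0],
  ],
  grip=0,
  grip_force=60,
)

```text
clock: 4.0
position: [0.5142, -0.0353, 0.0941]
tool_rot: [-3.141, -0.001, -0.221]
force: [0.0, 0.3, 1.1]
grip_width: 0.023
```

```bash
python3 plan.py .5135 -.035 .26 -12.7 8
```

```text
4.0 [ 0.5142 -0.0353  0.0941] [-3.1411e+00 -9.0000e-04 -2.2120e-01] [0.  0.3 1.1] 0.023 [-0.3   0.61  0.34  2.02 -0.37  0.56  0.08]
[-0.1, -0.0, -20.7, -0.0, -0.01, 0.0]
[-0.1, -0.0, -20.7, -0.0, -0.01, 0.0]
[-0.1, -0.0, -20.7, -0.0, -0.01, 0.0]
[-0.1, -0.0, -20.7, -0.0, -0.01, 0.0]
[-0.1, -0.0, -20.7, -0.0, -0.01, 0.0]
[-0.1, -0.0, -20.7, -0.0, -0.01, 0.0]
[-0.1, -0.0, -20.7, -0.0, -0.01, 0.0]
[-0.1, -0.0, -20.7, -0.0, -0.01, 0.0]
```

Request:
arm_command(
  targets=[
    [0,0,-10,0,0,0],
    [0,0,-20,0,0,0],
    [0,0,-25,0,0,0],
    [0,0,-25,0,0,0],
    [0,0,-25,0,0,0],
    [0,0,-25,0,0,0],
    [0,0,-20,0,0,0],
    [0,0,-5,0,0,0],
  ],
)

```text
clock: 4.8
position: [0.5127, -0.0362, 0.2584]
tool_rot: [3.141, 0.001, -0.223]
force: [0.3, -0.6, -0.7]
grip_width: 0.023
```

```bash
python3 plan.py .4743 .287 .24 18.7 11;python3 - <<'E'
from h import *
f=grab('scene');g=grab('top')
a=cv2.resize(f['color'][140:340,260:460],(400,400));b=cv2.resize(g['color'][130:330,270:470],(400,400))
cv2.imwrite('pics/lift.png',np.hstack([a,b])[:,:,::-1])
E
```

```text
4.8 [ 0.5127 -0.0362  0.2584] [ 3.1414e+00  6.0000e-04 -2.2310e-01] [ 0.3 -0.6 -0.7] 0.023 [-0.42  0.37  0.49  1.9  -0.21  0.93 -0.05]
[-9.9, -27.9, 1.7, 0.0, 0.0, -2.86]
[-8.5, -28.3, 1.7, 0.0, 0.0, -2.86]
[-7.1, -28.7, 1.7, 0.0, 0.0, -2.86]
[-5.6, -29.0, 1.7, 0.0, 0.0, -2.86]
[-4.2, -29.3, 1.7, 0.0, 0.0, -2.86]
[-2.7, -29.5, 1.7, 0.0, 0.0, -2.86]
[-1.2, -29.6, 1.7, 0.0, 0.0, -2.86]
[0.2, -29.6, 1.7, 0.0, 0.0, -2.86]
[1.7, -29.5, 1.7, 0.0, 0.0, -2.86]
[3.2, -29.4, 1.7, 0.0, 0.0, -2.86]
[4.7, -29.2, 1.7, 0.0, 0.0, -2.86]
```

View pics/lift.png

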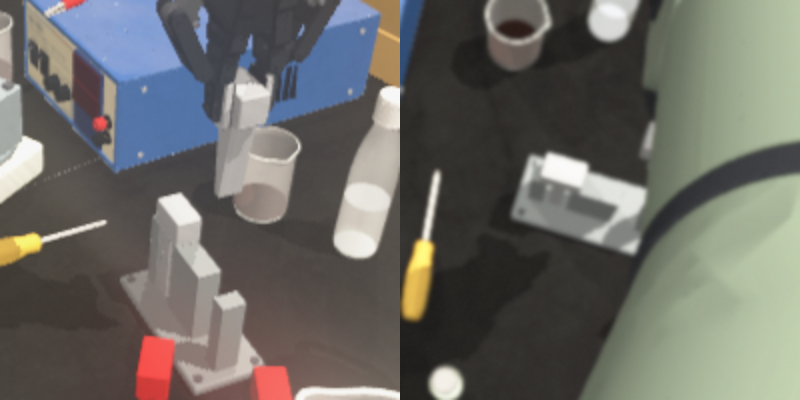

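The tapered key is lifted and upright, the straight key is still in the rack. Going to the slot.

Request:
arm_command(
  targets=[
    [-10,-28,0,0,0,-2.9],
    [-8.5,-28.5,0,0,0,-2.9],
    [-7,-28.5,0,0,0,-2.9],
    [-5.5,-29,0,0,0,-2.9],
    [-4,-29,0,0,0,-2.9],
    [-2.5,-29.5,0,0,0,-2.9],
    [-1,-29.5,0,0,0,-2.9],
    [0,-29.5,0,0,0,-2.9],
  ],
)

```text
clock: 5.7
position: [0.4787, 0.2022, 0.248]
tool_rot: [3.138, 0.014, 0.19]
force: [1.2, -1.0, -1.2]
grip_width: 0.0234
```

```bash
python3 plan.py .4743 .287 .24 18.7 3
```

```text
5.7 [0.4787 0.2022 0.248 ] [3.1382 0.0138 0.1899] [ 1.2 -1.  -1.2] 0.0234 [-0.76  0.38  0.33  1.88 -0.15  0.92 -0.18]
[3.9, -28.1, 2.5, 0.05, 0.27, -2.61]
[5.2, -27.8, 2.6, 0.05, 0.27, -2.61]
[6.4, -27.6, 2.6, 0.05, 0.27, -2.61]
```

Request:
arm_command(
  targets=[
    [4,-28,2,0,0.3,-2.6],
    [5,-27,2,0,0.3,-2.6],
    [5,-20,0,0,0.2,-2],
    [0,0,0,0,0,0],
    [0,0,0,0,0,0],
  ],
)

```text
clock: 6.2
position: [0.4713, 0.2843, 0.2377]
tool_rot: [3.138, 0.008, 0.328]
force: [-0.6, -1.3, -1.4]
grip_width: 0.0231
```

```bash
python3 plan.py .4743 .287 .23 18.7 1
```

```text
6.2 [0.4713 0.2843 0.2377] [3.1378 0.0079 0.3277] [-0.6 -1.3 -1.4] 0.0231 [-0.85  0.43  0.27  1.81 -0.14  0.92 -0.19]
[3.7, -1.6, 7.7, 0.22, 0.46, 0.08]
```

Request:
arm_command(
  targets=[
    [3.5,-1.5,6,0.2,0.5,0],
    [0,0,0,0,0,0],
    [0,0,0,0,0,0],
  ],
)

```text
clock: 6.5
position: [0.4748, 0.2848, 0.2306]
tool_rot: [3.141, -0.001, 0.324]
force: [0.3, 0.0, -1.2]
grip_width: 0.0232
```

```bash
python3 plan.py .4743 .287 .23 18.7 1;python3 - <<'E'
from h import *
f=grab('scene');g=grab('top')
yaw=np.radians(18.7); ax=np.array([np.cos(yaw),np.sin(yaw)]); ay=np.array([-ax[1],ax[0]]); s=np.array([.4743,.287])
for n,F in(('scene',f),('top',g)):
    P=cloud(F).reshape(-1,3); d=P[:,:2]-s; X=d@ax*1000; Y=d@ay*1000
    for lo,hi in((.15,.165),(.165,.18),(.18,.195),(.195,.21)):
        m=(P[:,2]>lo)&(P[:,2]<hi)&(abs(X)<25)&(abs(Y)<30)
        if m.sum()>8: print(n,lo,m.sum(),'X',np.percentile(X[m],[3,50,97]).round(1),'Y',np.percentile(Y[m],[3,50,97]).round(1))
a=cv2.resize(f['color'][80:260,170:350],(400,400));b=cv2.resize(g['color'][150:310,130:290],(400,400))
cv2.imwrite('pics/over.png',np.hstack([a,b])[:,:,::-1])
E
```

```text
6.5 [0.4748 0.2848 0.2306] [ 3.1406e+00 -6.0000e-04  3.2430e-01] [ 0.3  0.  -1.2] 0.0232 [-0.84  0.44  0.27  1.82 -0.14  0.9  -0.19]
[0.2, -2.3, 0.6, 0.06, -0.03, -0.12]
scene 0.15 63 X [-12.6  -4.3   7.5] Y [-7.2 -5.5  0.7]
scene 0.165 76 X [-11.9  -5.9   8.5] Y [-8.7 -6.6  2.7]
scene 0.18 87 X [-11.6  -8.7   8.8] Y [-10.3  -7.8   3.7]
scene 0.195 102 X [-12.7  -9.1   8.7] Y [-12.4  -9.3   4.8]
```

View pics/over.png

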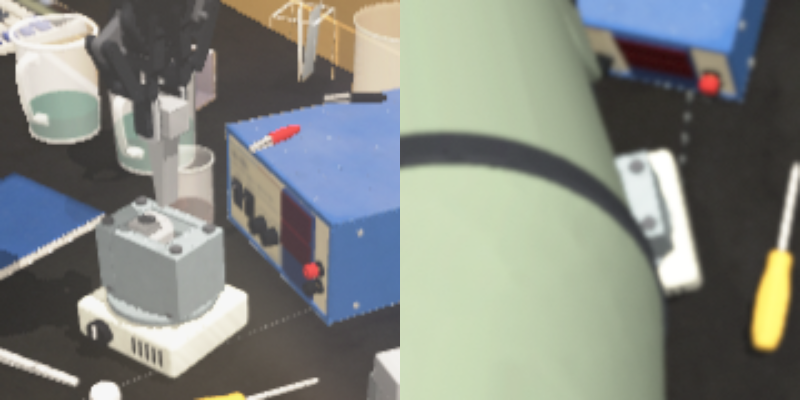

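The picture shows the key hanging tapered and upright above the hub. Its -y face runs from Y=-9.3 to -5.5 over 50 mm, which matches the taper. It is centred to about 1 mm.

Request:
arm_command(
  targets=[
    [1,-0.5,6,0,0,0],
    [0,0,10,0,0,0],
    [0,0,10,0,0,0],
    [0,0,10,0,0,0],
    [0,0,8,0,0,0],
    [0,0,0,0,0,0],
    [0,0,0,0,0,0],
  ],
)

```text
clock: 7.3
position: [0.4754, 0.2857, 0.1822]
tool_rot: [3.141, 0.0, 0.324]
force: [-0.2, 0.2, -0.1]
grip_width: 0.0232
```

```bash
python3 plan.py .4757 .2858 .17 18.7 1
```

```text
7.3 [0.4754 0.2857 0.1822] [3.1409 0.     0.3241] [-0.2  0.2 -0.1] 0.0232 [-0.83  0.51  0.25  1.86 -0.17  0.79 -0.17]
[0.3, -0.1, 12.2, 0.04, 0.0, -0.13]
```

Foot is at about z .10, inside the gap with no contact force. Continuing.

Request:
arm_command(
  targets=[
    [0,0,6,0,0,0],
    [0,0,5,0,0,0],
    [0,0,3,0,0,0],
    [0,0,0,0,0,0],
    [0,0,0,0,0,0],
  ],
)

```text
clock: 7.8
position: [0.4757, 0.2869, 0.1679]
tool_rot: [-3.141, -0.002, 0.325]
force: [-1.1, 2.1, 1.5]
grip_width: 0.0232
```

Request:
arm_command(
  targets=[
    [0,0,2,0,0,0],
    [0,0,2,0,0,0],
    [0,0,0,0,0,0],
  ],
)

```text
clock: 8.1
position: [0.4758, 0.2872, 0.164]
tool_rot: [-3.14, -0.003, 0.325]
force: [-0.7, 2.3, -2.1]
grip_width: 0.0232
```

Request:
arm_command(
  targets=[
    [0,-0.7,1,0,0,0],
    [0,0,1,0,0,0],
    [0,0,0,0,0,0],
    [0,0,0,0,0,0],
  ],
)

```text
clock: 8.5
position: [0.4759, 0.2873, 0.1619]
tool_rot: [-3.141, -0.003, 0.324]
force: [-0.5, 1.8, 1.9]
grip_width: 0.0232
```

```bash
python3 plan.py .4757 .2872 .162 18.7 1; python3 - <<'E'
from h import *
o=bot.observe(); print(o['force'],o['moment'])
E
```

```text
8.5 [0.4759 0.2873 0.1619] [-3.1409e+00 -2.7000e-03  3.2440e-01] [-0.5  1.8  1.9] 0.0232 [-0.82  0.54  0.24  1.88 -0.18  0.75 -0.16]
[-0.2, 0.1, -0.1, -0.04, -0.15, -0.11]
[-0.47186662  1.75960635  1.9295934 ] [ 0.50797467  0.1851045  -0.02450328]
```

Request:
arm_command(
  targets=[
    [0,-0.7,1,0,0,0],
    [0,0,0,0,0,0],
    [0,0,0,0,0,0],
  ],
)

```text
clock: 8.8
position: [0.476, 0.2874, 0.161]
tool_rot: [3.142, -0.003, 0.324]
force: [-0.1, 1.8, 1.1]
grip_width: 0.0229
```

Request:
arm_command(
  targets=[
    [0,0,1,0,0,0],
    [0,0,0,0,0,0],
    [0,0,0,0,0,0],
  ],
)

```text
clock: 9.1
position: [0.4761, 0.2873, 0.1599]
tool_rot: [3.142, -0.003, 0.324]
force: [-0.4, 0.4, 2.3]
grip_width: 0.0232
```

Head is at about 49 mm above the slot point, the loose seat. Releasing.

Request:
arm_command(
  targets=[
    [0,0,0,0,0,0],
    [0,0,0,0,0,0],
    [0,0,0,0,0,0],
    [0,0,0,0,0,0],
    [0,0,0,0,0,0],
  ],
  grip=75,
)

```text
clock: 9.6
position: [0.4758, 0.2869, 0.1596]
tool_rot: [3.141, -0.002, 0.324]
force: [0.4, 0.4, 0.6]
grip_width: 0.064
```

Request:
arm_command(
  targets=[
    [0,0,-10,0,0,0],
    [0,0,-20,0,0,0],
    [0,0,-20,0,0,0],
    [0,0,-15,0,0,0],
    [0,0,0,0,0,0],
  ],
)

```text
clock: 10.1
position: [0.4757, 0.2865, 0.2293]
tool_rot: [3.141, -0.002, 0.323]
force: [-0.1, 0.2, 0.3]
grip_width: 0.064
```

```bash
python3 - <<'E'
from h import *
f=grab('scene');print(bot.observe()['position'],bot.observe()['force'],bot.observe()['grip_width'])
yaw=np.radians(18.7); ax=np.array([np.cos(yaw),np.sin(yaw)]); ay=np.array([-ax[1],ax[0]]); s=np.array([.4743,.287])
P=cloud(f).reshape(-1,3); d=P[:,:2]-s; X=d@ax*1000; Y=d@ay*1000
m=(P[:,2]>.13)&(P[:,2]<.185)&(abs(X)<20)&(abs(Y)<30); q=P[m]; print(m.sum(),np.percentile(q[:,2],[5,50,95,99]).round(4))
zt=np.percentile(q[:,2],98); t=m&(P[:,2]>zt-.004); print('top',np.median(P[t,2]),t.sum(),np.percentile(X[t],[2,50,98]).round(1),np.percentile(Y[t],[2,50,98]).round(1))
for lo in(.135,.142,.15,.158,.166): 
    mm=m&(abs(P[:,2]-lo)<.004); print(lo,np.percentile(X[mm],[3,97]).round(1),np.percentile(Y[mm],[3,97]).round(1)) if mm.sum()>5 else 0
cv2.imwrite('pics/rel.png',cv2.resize(f['color'][90:260,170:340],(600,600),interpolation=2)[:,:,::-1])
E
```

```text
[0.47540962 0.2863859  0.22831119] [-0.3541438   0.22232379  0.75504475] 0.06423113537465695
480 [0.1343 0.1642 0.1758 0.1769]
top 0.1749310936077817 152 [-11.9  -1.1  11.8] [-21.5  -2.1  17.7]
0.135 [-10.6   7. ] [-9.9  6.8]
0.142 [-10.1   6.7] [-10.7   8.8]
0.15 [-12.1   8.6] [-21.1  14.6]
0.158 [-11.9  11.4] [-21.4  17.5]
0.166 [-12.2   8.5] [-21.4  15.4]
```

View pics/rel.png

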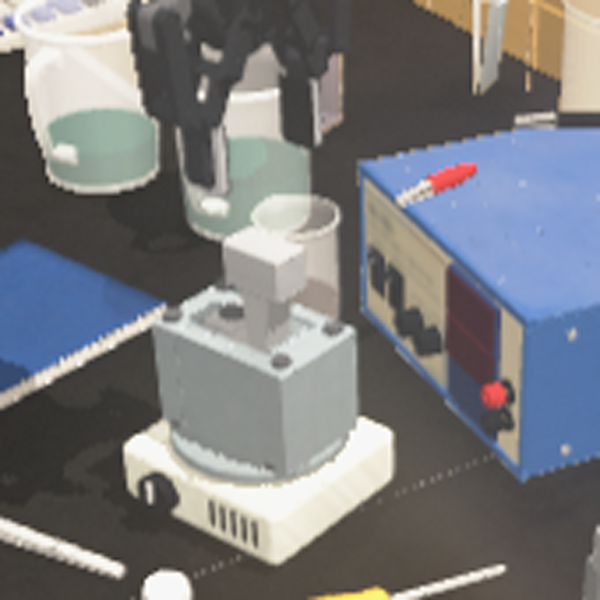

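The key stands alone and upright in the gap at about (262,265), head centre at ~.162 (50 mm above the point). Now closing the gripper and pressing.

Request:
arm_command(
  targets=[
    [0,0,0,0,0,0],
    [0,0,0,0,0,0],
    [0,0,0,0,0,0],
    [0,0,0,0,0,0],
    [0,0,0,0,0,0],
    [0,0,0,0,0,0],
  ],
  grip=0,
)

```text
clock: 10.75
position: [0.4745, 0.2858, 0.2261]
tool_rot: [3.139, 0.002, 0.323]
force: [-0.1, 0.1, 0.1]
grip_width: -0.0001
```

Request:
arm_command(
  targets=[
    [0,0,10,0,0,0],
    [0,0,10,0,0,0],
    [0,0,7,0,0,0],
    [0,0,0,0,0,0],
    [0,0,0,0,0,0],
  ],
)

```text
clock: 11.25
position: [0.4741, 0.2854, 0.1957]
tool_rot: [3.138, 0.004, 0.323]
force: [0.3, 0.1, 0.4]
grip_width: 0.0001
```

```bash
python3 plan.py .4752 .2858 .197 18.7 1
```

```text
11.25 [0.4741 0.2854 0.1957] [3.1384 0.0038 0.3234] [0.3 0.1 0.4] 0.0001 [-0.84  0.49  0.26  1.85 -0.16  0.83 -0.18]
[1.2, 0.0, -1.3, 0.18, 0.22, -0.17]
```

Request:
arm_command(
  targets=[
    [1,0,2,0.2,0.2,0],
    [0,0,2,0,0,0],
    [0,0,2,0,0,0],
  ],
)

```text
clock: 11.55
position: [0.4755, 0.286, 0.19]
tool_rot: [-3.14, -0.001, 0.323]
force: [-0.3, -1.2, 4.9]
grip_width: -0.0002
```

Request:
arm_command(
  targets=[
    [0,0,3,0,0,0],
    [0,0,3,0,0,0],
  ],
)

```text
clock: 11.75
position: [0.4764, 0.2859, 0.1846]
tool_rot: [-3.14, -0.003, 0.323]
force: [0.3, -3.1, 6.8]
grip_width: 0.0
```

Request:
arm_command(
  targets=[
    [0,0,3,0,0,0],
    [0,0,3,0,0,0],
  ],
)

```text
clock: 11.95
position: [0.4774, 0.2856, 0.1793]
tool_rot: [-3.14, -0.005, 0.322]
force: [0.2, -1.8, 6.3]
grip_width: -0.0003
```

Request:
arm_command(
  targets=[
    [-0.5,0,2,0,0.2,0],
    [-0.5,0,2,0,0,0],
  ],
)

```text
clock: 12.15
position: [0.4774, 0.2852, 0.1759]
tool_rot: [-3.14, -0.011, 0.322]
force: [-1.8, -2.9, 26.7]
grip_width: -0.0003
```

Request:
arm_command(
  targets=[
    [0,0,2,0,0,0],
    [0,0,2,0,0,0],
  ],
)

```text
clock: 12.35
position: [0.4794, 0.2856, 0.1751]
tool_rot: [-3.139, -0.016, 0.321]
force: [-7.9, -5.6, 36.5]
grip_width: -0.0002
```

Request:
arm_command(
  targets=[
    [0,0,2,0,0,0],
    [0,0,2,0,0,0],
  ],
)

```text
clock: 12.55
position: [0.4804, 0.2859, 0.1749]
tool_rot: [-3.136, -0.019, 0.32]
force: [-13.5, -7.0, 42.3]
grip_width: 0.0
```

Stopped dead at TCP .175, which is the predicted tight height. Backing off and checking.

Request:
arm_command(
  targets=[
    [0,0,-3,0,0,0],
    [0,0,-15,0,0,0],
    [0,0,-25,0,0,0],
    [0,0,-30,0,0,0],
    [0,0,-30,0,0,0],
    [0,0,0,0,0,0],
    [0,0,0,0,0,0],
  ],
)

```text
clock: 13.25
position: [0.4784, 0.2845, 0.2821]
tool_rot: [-3.136, -0.02, 0.32]
force: [-0.2, 0.7, -0.4]
grip_width: 0.0004
```

```bash
python3 - <<'E'
from h import *
f=grab('scene');o=bot.observe();print(o['position'],o['force'],o['clock'])
yaw=np.radians(18.7); ax=np.array([np.cos(yaw),np.sin(yaw)]); ay=np.array([-ax[1],ax[0]]); s=np.array([.4743,.287])
P=cloud(f).reshape(-1,3); d=P[:,:2]-s; X=d@ax*1000; Y=d@ay*1000
m=(P[:,2]>.15)&(P[:,2]<.185)&(abs(X)<20)&(abs(Y)<30)
zt=np.percentile(P[m,2],95); t=m&(P[:,2]>zt-.004); print('top',np.median(P[t,2]),t.sum(),np.percentile(X[t],[2,50,98]).round(1),np.percentile(Y[t],[2,50,98]).round(1))
h=(abs(P[:,2]-.08)<.02)&(abs(X)<25)&(abs(Y+38)<8); print('hub -y face',np.median(Y[h]))
S=dict(np.load('scene0.npz'));P0=cloud(S).reshape(-1,3);Y0=(P0[:,:2]-s)@ay*1000;X0=(P0[:,:2]-s)@ax*1000
h=(abs(P0[:,2]-.08)<.02)&(abs(X0)<25)&(abs(Y0+38)<8); print('before',np.median(Y0[h]))
a=cv2.resize(f['color'][90:340,170:420],(600,600),interpolation=2)
cv2.imwrite('pics/end.png',a[:,:,::-1])
E
```

```text
[0.47858063 0.28446569 0.28217396] [0.06884641 0.36614052 0.22695618] 13.3
top 0.1591338189367444 147 [-7.4  2.4 17.1] [-22.8  -4.5  15.7]
hub -y face -40.54184718424848
before -36.60048554594977
```

View pics/end.png

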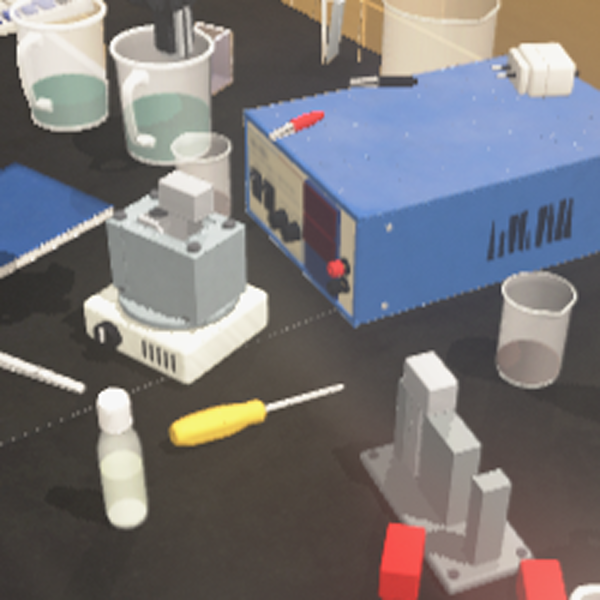

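```bash
python3 -c "
from workcell import bot
print(bot.job_done())"
```

```text
the job is handed in; nothing more can be done
None
```

I drove the tapered key home and the hub is tight. I handed the job in at about 13.3 s of the 42 s allowed, with the gripper clear and touching nothing.

- **Right key:** I took the tapered key from its rack place at y ≈ -0.035. Over the slot its side face measured the stated taper. The straight key is still in the rack.
- **Set in loosely:** After I let go, the key stood alone with its head centre about 50 mm above the slot point.
- **Pressed tight:** The closed fingertips pushed the key down at about 5–7 N until it stopped dead at the expected height. In the last camera check the hub had moved about 3.9 mm (4 mm is its stop). The head centre was about 34 mm above the point, against the stated 33.

Two readings were off the ideal:
- **Last push too hard:** It reached about 42 N at the closed fingertips, above the 15–20 N needed. The wrist stayed well below its 120 N limit. The 40 N limit is for the arm and the gripper's body, and as far as I can tell neither touched anything.
- **Key slid sideways:** It moved about 5 mm along the slot's x during that push. It is still inside the 32 mm throat, by about 1 mm.

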